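Fetch the shoe horn from behind the brush and lint roller

ROBOT

A 6-joint arm with a two-finger parallel gripper is mounted at the origin on the work surface. World frame = base frame: x ahead of the robot, y to its left, z up, the work surface at z = 0. Lengths are in m, angles in rad, forces in N, time in s.
With the tool pointing down it reaches from about 0.35 to 0.975 m from the base axis. Payload 4.9 kg.
Tool frame: the origin (TCP) lies between the finger pads; the fingertips stand 25 mm ahead of it and the grasp point (between the pads) lies 6 mm ahead of it; z points along the fingers, y is the line along which they close (so a half turn about z gives the same grasp; the last joint's range is limited). The gripper opens to 85 mm and grips with 20 to 120 N. Pads are 22 mm wide; open, the fingers measure 114 mm over their backs; the gripper's body (76 mm by 85 mm) begins 54 mm behind the grasp point. The pads swing forward as they close: fully open they stand 13 mm farther back than shut.
Start: joints at [-0.119, 0.053, 1.613, -0, 1.476, -0.119], TCP at [0.625, 0, 0.256] pointing down, gripper open.
Joint ranges: [-3.01, 3.01], [-1.01, 2.22], [0.06, 2.58], [-1.02, 4.17], [0.09, 2.62], [-3.14, 3.14]. Speed limits (rad/s): [2.57, 2.57, 3.14, 3.14, 3.14, 3.14].

INTERFACE

Orientations are given as a unit quaternion [w, x, y, z].
In Python, from plant import manip gives the robot as it stands.
- The arm moves only by the shell command python3 -m inch 'ROWS'. ROWS is JSON, a list of rows, each a list of 3 entries, a list of its own where there are three numbers: the shift along the tool's x, y, z in m, then the turn, a rotation vector about the tool's x, y, z in rad, then the opening, from 0 (shut) to 1 (fully open). A call has 1 to 8 rows; each row shifts and turns the commanded pose from where the row before left it, along the tool's axes as they then stand; what a row does not reach is not made up. A row lasts 1/10 s, in which the tool goes at most 50 mm and 8.59 degrees, less where a joint would pass 70% of its speed; a pose out of reach is approached as far as the arm can. A call with a gripper value outside its range is refused whole. The fingers move at their own pace and stop on an object; the grip force is fixed at half the most. Time passes only in rows, so rows that do not move let the fingers close. It gives the time, the measured TCP pose, the force, the opening and the grip force at its end, in the units of the state.
- manip.state(): the state, without advancing time (a new reading comes with each control period).
- manip.grab_frame(name): name is "scene" or "side" or "wrist"; returns (picture, depth): 384x512x3 uint8, red, green, blue; 384x512 float32, m along the optical axis (not along the pixel's ray), 0 where there is no reading.
- manip.camera_params(name): a dict with "camera_matrix" (3x3 intrinsics, pixels), "rvec" (rotation vector, rad) and "tvec" (3), from world to camera coordinates, as OpenCV has them. Camera axes: x right, y down, z forward; pixel columns grow to the right and rows downward; lengths in m; the calibration is good to about 2 mm. The wrist camera is an equidistant fisheye: a pixel r from the principal point sees the ray r / f radians off the axis. A picture is of the moment at which its call begins: read the wrist's pose just before it. camera_params takes no time and is no camera call; for the wrist camera it gives the pose at the moment of the call.
- manip.job_done(): hands the job in; it is judged then, once.
Trained networks look in the newest picture that a camera, given by its name, has taken for a name from the list of things; names that differ only in an ending like _2 or _b are one class to them, and where a whole thing is asked for, a point or a joint stands for the part that bears it (a point fixed in the world has none). Each returns a list of dicts, best first, with "score" (0 to 1); they miss things now and then, are a little off and sometimes report something else, mostly with a low value. They report only what shows in the picture. A call takes as long as a camera call. They do not tell look-alikes from the thing itself.
- manip.look_for(camera, label): "point" ([x, y, z] in m, in world coordinates, good to about 4 mm: the middle of the surface that is visible of it).
The state is a dict: "time": time; "joint_pos": joint angles; "joint_vel": joint speeds; "joint_efforts": joint torques, N m; "tool_pos": TCP position; "tool_rot": TCP orientation; "contact_force": force on the tool from outside, world axes, zero at the start; "ft_torque": the same for the moment, N m; "gripper_width": opening from 0.0 (shut) to 1.0 (fully open); "grasp_force": force on a finger pad.
Only numpy, scipy, OpenCV 4.12 (cv2) and the standard library are available. Lean on these libraries where they do the work, as an engineer would, in place of code of your own. Each camera call takes 0.05 s, during which the arm holds its last target. There are 200 camera calls.

TASK

The shoe horn lies at the back of the pulled-out credenza tray, hemmed in by the shoe brush and the lint roller: set both of those aside, lying flat next to each other on the felt mat, then take out the shoe horn and lay it lengthwise in the middle of the narrow wooden valet tray. After that put the brush and the lint roller back in the very spots on the pull-out tray they came from, and push the pull-out tray fully home by its handle. Leave the glass vase, the key bowl and the polish tin undisturbed.

Things in the scene. Friction and masses are not known exactly. Their poses are not given: they have to be found in the camera images.
- brush_mid (a point): Steel shoe brush lying bristles down: 56 wide (own x), 120 long (own y), 62 high. Black bristles in the lowest 22 mm, steel back 56 wide from 22 to 40 mm, above it a steel grip ridge 30 wide and 92 long up to 62 mm. 0.26 kg. The point is its centre, 31 mm above its underside; own z up.
- roller_mid (a point): Lint roller lying on two octagonal grey end guards, 60 across, 94 mm over both; between them a paper roll, 52 diameter, 84 long (own y). A grey handle of 26 diameter runs on towards own +y, clear of the floor, to 110 mm from this point; at -y the guard ends 47 mm from it. 0.15 kg. The point is the middle of the roll, 30 mm above the underside; own z up.
- horn_mid (a point): Black silicone shoe horn lying flat, 200 long (own y), 10 high: grip 30 wide from -100 to +15 mm, then a blade 40 wide to +100. 0.06 kg. The point is its middle, 5 mm above the underside. It starts parallel to the tray's front, 4 to 18 mm behind brush and roller: no room for a finger between, but fingers over 10 mm above the tray floor pass over it. Behind it 60 mm are clear.
- tray (a joint): Pull-out tray of white laminate: 0 = pulled right out (start), 0.20 m = fully home, front panel against the credenza. Slides along own +x of point tray_pull, resists with 6 N plus 12 N per m/s, stays where left. Floor 18 mm above the work surface, 340 wide inside; rims 18, front panel 29 mm above the floor; brush and roller lie side by side about 109 mm behind the handle bar.
- tray_pull (a point): Middle of the steel bar handle (130 long, about 10 thick) 35 mm in front of the pull-out tray's front panel, 32 mm above the work surface; moves with the tray. Own +x points into the credenza, y along the bar, z up. The credenza's front face is 250 mm behind this point at the start (50 mm when home); its upper board's top is 113 mm above the work surface.
- felt: Flat grey felt mat on the work surface, fixed: 210 long (own x), 180 wide (own y), 4 thick. Origin at the centre of its underside.
- valet_floor (a point): Shallow valet tray of light wood, open on top, fixed: outside 238 long (own x), 92 wide (own y), 14 high, walls 4 thick. The point is the centre of its inner floor, 4 mm above the work surface.
- vase: Glass vase, 82 widest diameter, 220 high, standing on the credenza's upper board; origin at the centre of its underside. Not to be disturbed.
- bowl: White ceramic key bowl, 110 diameter, 45 high, on the credenza's upper board; origin at the centre of its underside. Not to be disturbed.
- tin: Round steel shoe-polish tin, 75 diameter, 28 high, on the work surface nearer the robot than the pull-out tray; origin at the centre of its underside. Not to be disturbed.
Mind the look-alikes: they are no part of the job. Leave any green look-alike of the part that bears brush_mid alone. Leave any orange look-alike of the part that bears horn_mid alone.

How it is judged:
By the outcome, as a careful person would: the job done as asked, in the order asked, and still so for the second after the job is handed in, with the robot touching nothing.
It also fails if it takes over 138 s, if anything falls off the work surface, if the arm or the gripper's body presses on something with over 40 N, if the wrist force passes 120 N, or if a joint passes its speed limit or range.

## Working session

There is one attempt and no reset: what is moved stays moved. The work goes in short steps, Python scripts to look and compute and a shell command to move; the robot and the scene stay as the last step left them, time stands still between calls to the robot, and variables do not carry over. Pictures are saved under pics/ and viewed, at most 14 in all, crops included, and the job is handed in when it is done.

```bash
mkdir -p pics; ls; cat > h.py <<'E'
import numpy as np, cv2
from plant import manip
from scipy.spatial.transform import Rotation as R
def cloud(name):
    im,d=manip.grab_frame(name); c=manip.camera_params(name)
    K=np.array(c["camera_matrix"]);Rm=cv2.Rodrigues(np.array(c["rvec"],float))[0];t=np.array(c["tvec"]).ravel()
    v,u=np.mgrid[:384,:512]; x=(u-K[0,2])/K[0,0]; y=(v-K[1,2])/K[1,1]
    if name=="wrist":
        r=np.hypot(x,y); s=np.where(r>1e-9,np.tan(np.minimum(r,1.5))/np.maximum(r,1e-9),1); x=x*s;y=y*s
    P=np.stack([x*d,y*d,d],-1)
    W=(P-t)@Rm
    W[d<=0]=np.nan
    return im,d,W
def save(n,im): cv2.imwrite("pics/"+n,cv2.cvtColor(im,cv2.COLOR_RGB2BGR))
E
python3 - <<'E'
from h import *
for c in("scene","side"):
    im,d,W=cloud(c); save(c+"0.png",im); np.save(c+"0.npy",W); np.save(c+"0im.npy",im)
    for l in["brush_mid","roller_mid","horn_mid","tray_pull","felt","valet_floor","vase","bowl","tin"]:
        try: print(c,l,[(np.round(r["point"],3).tolist(),round(r["score"],2)) for r in manip.look_for(c,l)][:3])
        except Exception as e: print(l,e)
s=manip.state(); print(s["time"],s["tool_pos"],s["tool_rot"])
E
```

```text
pics
scene brush_mid [([0.579, -0.089, 0.059], 0.87), ([0.339, 0.196, 0.04], 0.56)]
scene roller_mid [([0.581, 0.026, 0.067], 0.63), ([0.391, -0.151, 0.02], 0.17)]
scene horn_mid [([0.207, -0.337, 0.01], 0.74), ([0.612, -0.009, 0.025], 0.54)]
scene tray_pull [([0.511, -0.058, 0.032], 0.57), ([0.392, -0.153, 0.025], 0.46)]
scene felt [([0.488, -0.356, 0.006], 0.93)]
scene valet_floor [([0.481, 0.376, 0.005], 0.94)]
scene vase [([0.79, 0.186, 0.245], 0.85)]
scene bowl [([0.763, -0.244, 0.142], 0.9)]
scene tin [([0.764, -0.247, 0.144], 0.65), ([0.392, -0.15, 0.023], 0.55)]
side brush_mid [([0.307, 0.21, 0.039], 0.71), ([0.625, 0.002, 0.028], 0.61)]
side roller_mid [([0.557, 0.078, 0.061], 0.71)]
side horn_mid [([0.217, -0.319, 0.01], 0.92), ([0.623, 0.002, 0.026], 0.91)]
side tray_pull [([0.771, -0.224, 0.149], 0.73), ([0.64, 0.026, 0.023], 0.65)]
side felt [([0.479, -0.354, 0.004], 0.6)]
side valet_floor [([0.47, 0.373, 0.002], 0.76), ([0.555, 0.079, 0.062], 0.47)]
side vase [([0.749, 0.201, 0.228], 0.7)]
side bowl [([0.769, -0.222, 0.147], 0.76)]
side tin [([0.365, -0.145, 0.03], 0.6)]
1.0 [ 6.24973338e-01 -1.59637115e-05  2.56303779e-01] [ 1.35581714e-05  7.07104609e-01  7.07108953e-01 -2.24288396e-05]
```

View pics/scene0.png

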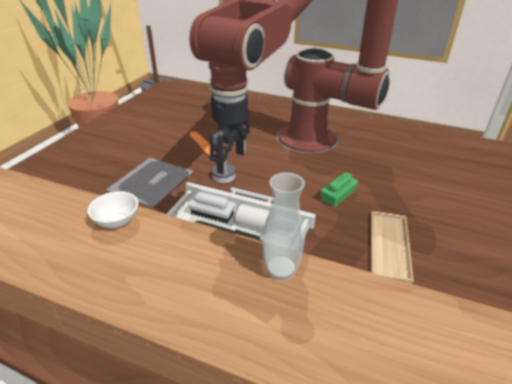

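View pics/side0.png

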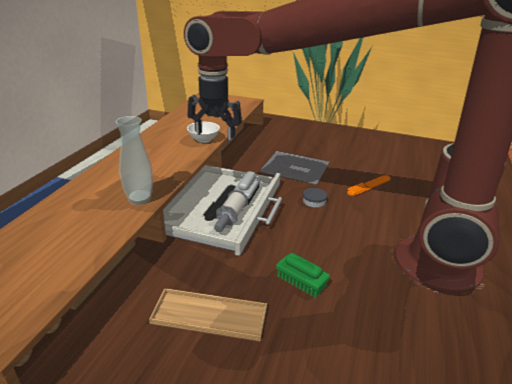

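```bash
python3 - <<'E'
from h import *
# top-down orthographic map from both clouds, 1.25mm/px; x 0.2..0.8 up, y 0.5..-0.5 left->right
im0=np.zeros((480,800,3),np.uint8);z0=np.full((480,800),-1.)
for c in("side","scene"):
    W=np.load(c+"0.npy").reshape(-1,3);I=np.load(c+"0im.npy").reshape(-1,3)
    ok=np.isfinite(W).all(1)&(W[:,2]<0.125)
    W=W[ok];I=I[ok]
    a=((0.8-W[:,0])/.00125).astype(int);b=((.5-W[:,1])/.00125).astype(int)
    k=(a>=0)&(a<479)&(b>=0)&(b<799)
    o=np.argsort(W[k,2])
    for i,j,z,col in zip(a[k][o],b[k][o],W[k,2][o],I[k][o]):
        for p in(0,1):
            for q in(0,1):
                if z>=z0[i+p,j+q]-.0: z0[i+p,j+q]=z;im0[i+p,j+q]=col
save("top0.png",im0)
E
```

```text
(no output)
```

View pics/top0.png

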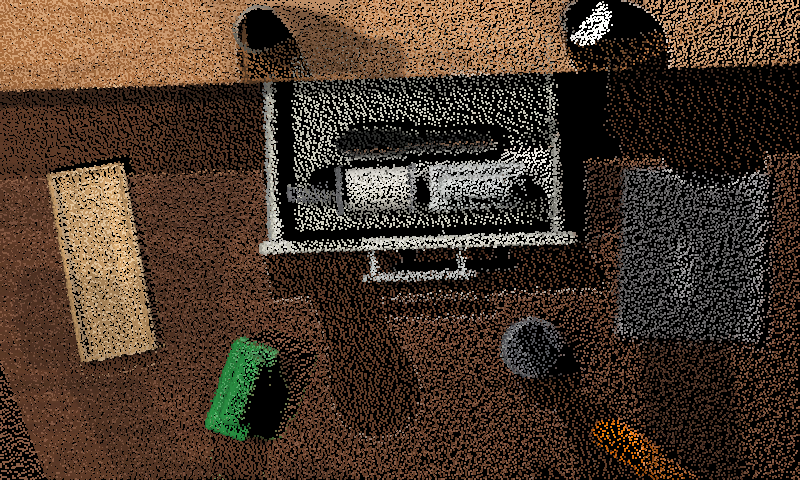

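The scene view shows brush (~212,205) and roller (~252,215) in the tray, horn behind, a green look-alike brush at (340,188), an orange horn at (200,143), felt at (152,182), valet at (390,245). The top map shows the tray yawed by about 2°, with the roller handle to the left (+y) at (300,193). The brush spans (430–540,185). Next I take a wrist view.

```bash
cat >> h.py <<'E'
def topmap(Ws,Is,x0,x1,y0,y1,s,zmax=.125):
    H=int((x1-x0)/s);Wd=int((y1-y0)/s);im=np.zeros((H,Wd,3),np.uint8);z0=np.full((H,Wd),np.nan)
    for W,I in zip(Ws,Is):
        W=W.reshape(-1,3);I=I.reshape(-1,3)
        k=np.isfinite(W).all(1);W=W[k];I=I[k]
        a=((x1-W[:,0])/s).astype(int);b=((y1-W[:,1])/s).astype(int)
        k=(a>=0)&(a<H-1)&(b>=0)&(b<Wd-1)&(W[:,2]<zmax)
        W=W[k];I=I[k];a=a[k];b=b[k];o=np.argsort(W[:,2])
        for p in(0,1):
            for q in(0,1):
                im[a[o]+p,b[o]+q]=I[o]; z0[a[o]+p,b[o]+q]=W[o,2]
    return im,z0
E
python3 - <<'E'
from h import *
im,d,W=cloud("wrist"); save("wrist0.png",im); np.save("wrist0.npy",W);np.save("wrist0im.npy",im)
t,z=topmap([W],[im],.42,.72,-.25,.22,.0006); save("top1.png",t)
for l in["brush_mid","roller_mid","horn_mid","tray_pull"]:
    print(l,[(np.round(r["point"],3).tolist(),round(r["score"],2)) for r in manip.look_for("wrist",l)][:3])
c=manip.camera_params("wrist");print(c)
E
```

```text
brush_mid [([0.569, -0.082, 0.056], 0.79), ([0.338, 0.189, 0.04], 0.67)]
roller_mid [([0.572, 0.044, 0.068], 0.57)]
horn_mid [([0.621, 0.002, 0.03], 0.79)]
tray_pull [([0.63, 0.018, 0.021], 0.71)]
{'camera_matrix': array([[297.31863964,   0.        , 257.83174006],
       [  0.        , 297.31863964, 190.99904473],
       [  0.        ,   0.        ,   1.        ]]), 'rvec': array([-2.84773002e+00, -3.93407406e-04,  1.80068980e-03]), 'tvec': array([-0.62396723, -0.03815214,  0.38066846])}
```

View pics/top1.png

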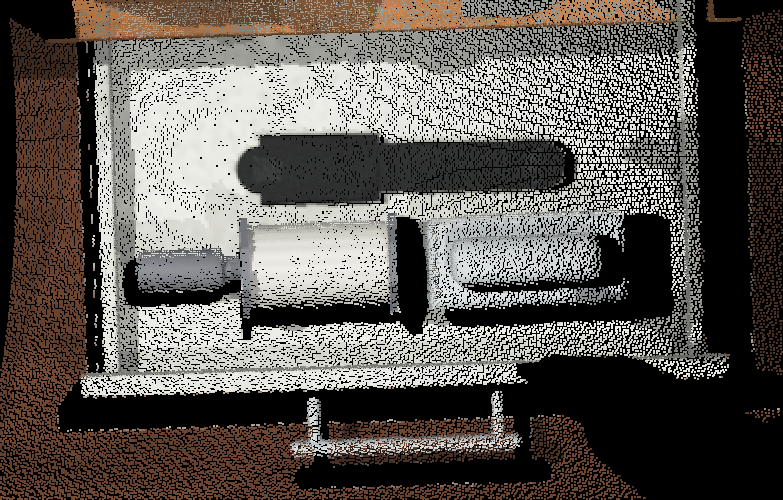

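The wrist top map (0.6 mm/px) shows the roller with guards at cols 243–398, the brush at 428–625, the horn at (237–573, 168) and the handle bar centre at (406,443). Next I fit poses numerically.

```bash
python3 - <<'E'
from h import *
W=np.load("wrist0.npy");im=np.load("wrist0im.npy").astype(int)
def box(x0,x1,y0,y1,z0,z1,extra=None):
    k=(W[...,0]>x0)&(W[...,0]<x1)&(W[...,1]>y0)&(W[...,1]<y1)&(W[...,2]>z0)&(W[...,2]<z1)
    if extra is not None:k&=extra
    return W[k]
def rep(n,P):
    c,s,a=cv2.minAreaRect((P[:,:2]*1000).astype(np.float32)); print(n,len(P),np.round(c,1),np.round(s,1),round(a,2),"zmed",np.round(np.median(P[:,2])*1000,1))
fl=box(.64,.66,-.1,.1,0,.05);print("floor z",np.median(fl[:,2]))
rep("brush back",box(.52,.60,-.165,-.03,.052,.0635))
rep("ridge",box(.52,.60,-.165,-.03,.073,.09))
rep("roll",box(.5,.61,-.03,.08,.045,.09))
P=box(.5,.61,-.005,.06,.066,.09)
# roll axis line: highest points by y
for a in np.arange(-.005,.06,.01):
    q=box(.5,.61,a,a+.01,.05,.09)
    A=np.c_[q[:,0]**2*0+2*q[:,0],2*q[:,2],np.ones(len(q))];s=np.linalg.lstsq(A,q[:,0]**2+q[:,2]**2,rcond=None)[0]
    print("axis y",round(a+.005,3),np.round(s[:2],4),"r",round(np.sqrt(s[2]+s[0]**2+s[1]**2),4))
rep("rhandle",box(.5,.61,.08,.16,.035,.09))
dark=im.sum(-1)<200
rep("horn",box(.59,.65,-.15,.1,.0,.05,dark))
rep("horngrip",box(.59,.65,-.12,-.015,.02,.05,dark))
rep("bar",box(.44,.465,-.1,.06,.02,.05))
fr=box(.47,.52,-.2,.16,.035,.06);rep("front",fr)
# valet & felt from scene/side
for c in("scene","side"):
    W=np.load(c+"0.npy");I=np.load(c+"0im.npy")
    k=(W[...,0]>.33)&(W[...,0]<.62)&(W[...,1]>.29)&(W[...,1]<.46)&(I.astype(int)[...,0]>130)&(I[...,2]>70)
    rep(c+" valet",W[k])
    ii=I.astype(int);g=(ii.max(-1)-ii.min(-1)<18)&(ii.max(-1)>50)
    k=(W[...,0]>.33)&(W[...,0]<.62)&(W[...,1]>-.5)&(W[...,1]<-.24)&g&(W[...,2]<.02)
    rep(c+" felt",W[k])
    k=(W[...,0]>.33)&(W[...,0]<.46)&(W[...,1]>-.21)&(W[...,1]<-.1)&(W[...,2]>.02)
    rep(c+" tin",W[k])
E
```

```text
floor z 0.01864288601673808
brush back 2142 [564.3 -95.9] [ 57.  120.4] 1.89 zmed 58.3
ridge 1608 [564.5 -95.3] [29.9 89.5] 2.67 zmed 79.7
roll 4308 [544.4  25.5] [ 92.3 107.5] 2.07 zmed 71.6
axis y 0.0 [0.5622 0.0487] r 0.0261
axis y 0.01 [0.5616 0.0486] r 0.0261
axis y 0.02 [0.5613 0.0487] r 0.026
axis y 0.03 [0.5609 0.049 ] r 0.0257
axis y 0.04 [0.5605 0.049 ] r 0.0257
axis y 0.05 [0.5601 0.0495] r 0.0253
axis y 0.06 [0.5598 0.0496] r 0.0253
rhandle 1891 [555.6 119.8] [109.7  79.9] 1.09 zmed 55.4
horn 4050 [618.8 -20.5] [ 39.8 195. ] 0.37 zmed 27.3
horngrip 1672 [620.2 -66.6] [ 28.2 102.8] 0.53 zmed 28.5
bar 915 [456.6 -23.4] [ 19.2 138.7] 1.7 zmed 37.2
front 3312 [495. -20.] [359.9  49.6] 89.96 zmed 47.3
scene valet 2644 [463.9 357.7] [264.  163.9] 9.66 zmed 4.4
scene felt 2113 [ 484.4 -366.8] [184.3 232.3] 88.1 zmed 3.6
scene tin 153 [ 369.5 -164.6] [66.3 71.6] 34.96 zmed 27.1
side valet 4015 [474.6 369.7] [237.7 105.7] 11.02 zmed 5.6
side felt 1390 [ 481.8 -350.9] [212.3 212.1] 86.75 zmed 5.3
side tin 278 [ 366.  -162.3] [74.9 72.3] 27.16 zmed 28.8
```

```bash
python3 -m inch '[[[-0.032,-0.0205,0.02],[0,0,0],1],[[-0.032,-0.0205,0.03],[0,0,0],1],[[-0.032,-0.020,0.03],[0,0,-0.035],1],[[0,0,0.03],[0,0,0],1],[[0,0,0],[0,0,0],1],[[0,0,0],[0,0,0],1]]'
```

```text
time: 1.85
tool_pos: [0.564, -0.0958, 0.1465]
tool_rot: [-0.0, 0.695, 0.719, -0.0]
contact_force: [0.3, -0.3, 0.5]
gripper_width: 0.998
grasp_force: 0.0
```

```bash
python3 -m inch '[[[0,0,0.03],[0,0,0],1],[[0,0,0.03],[0,0,0],1],[[0,0,0.02],[0,0,0],1],[[0,0,0.0125],[0,0,0],1],[[0,0,0],[0,0,0],1]]' && python3 -m inch '[[[0,0,0],[0,0,0],0.5],[[0,0,0],[0,0,0],0.5],[[0,0,0],[0,0,0],0.5],[[0,0,0],[0,0,0],0.5],[[0,0,0],[0,0,0],0.5],[[0,0,0],[0,0,0],0.5]]'
```

```text
time: 2.35
tool_pos: [0.5643, -0.0954, 0.0537]
tool_rot: [-0.0, 0.694, 0.72, -0.0]
contact_force: [-0.6, 0.1, -1.2]
gripper_width: 1.0
grasp_force: 0.0
time: 2.95
tool_pos: [0.5657, -0.0964, 0.0563]
tool_rot: [0.002, 0.695, 0.719, 0.001]
contact_force: [0.7, 0.9, 6.3]
gripper_width: 0.644
grasp_force: 65.9
```

```bash
python3 -m inch '[[[0,0,-0.02],[0,0,0],0.5],[[0,0,-0.03],[0,0,0],0.5],[[0,0,-0.04],[0,0,0],0.5],[[0,0,-0.02],[0,0,0],0.5],[[0,0,0],[0,0,0],0.5]]' && python3 -m inch '[[[-0.0371,-0.0058,0],[0,0,0],0.5],[[-0.0371,-0.0058,0],[0,0,0],0.5],[[-0.0371,-0.0058,0],[0,0,0],0.5],[[-0.0371,-0.0058,0],[0,0,0],0.5],[[-0.0371,-0.0058,0],[0,0,0],0.5],[[-0.0371,-0.0058,0],[0,0,0],0.5],[[-0.0371,-0.0058,0],[0,0,0],0.5],[[0,0,0],[0,0,0],0.5]]'
python3 - <<'E'
from h import *
im,d,W=cloud("scene"); im2,_,_=cloud("side"); save("p2.png",np.hstack([im[100:300,60:440],im2[60:260,100:480]]))
s=manip.state();print(s["time"],s["tool_pos"])
E
```

```text
time: 3.45
tool_pos: [0.5661, -0.0967, 0.1681]
tool_rot: [0.003, 0.695, 0.719, 0.002]
contact_force: [1.3, 0.6, -2.0]
gripper_width: 0.643
grasp_force: 65.1
time: 4.25
tool_pos: [0.5305, -0.3605, 0.1612]
tool_rot: [-0.001, 0.696, 0.718, -0.001]
contact_force: [1.3, 0.7, -2.3]
gripper_width: 0.641
grasp_force: 65.0
4.35 [ 0.5312186  -0.35681967  0.16111919]
```

View pics/p2.png

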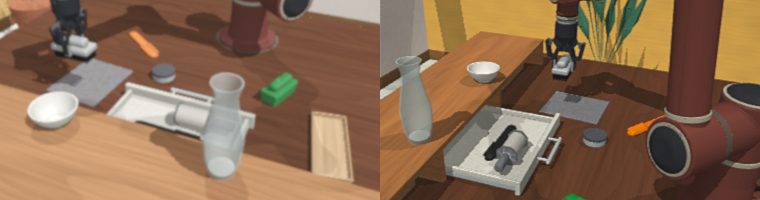

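The picture shows the brush held level above the felt (left panel ~(72,45)), with the roller and horn still in the tray. Lowering it.

```bash
python3 -m inch '[[[0,0,0.04],[0,0,0],0.5],[[0,0,0.04],[0,0,0],0.5],[[0,0,0.025],[0,0,0],0.5],[[0,0,0.01],[0,0,0],0.5],[[0,0,0.002],[0,0,0],0.5],[[0,0,0],[0,0,0],0.5],[[0,0,0],[0,0,0],0.5]]'
```

```text
time: 5.05
tool_pos: [0.5338, -0.3577, 0.0491]
tool_rot: [0.002, 0.694, 0.719, 0.0]
contact_force: [-0.6, 0.1, -2.6]
gripper_width: 0.646
grasp_force: 65.0
```

```bash
python3 -m inch '[[[0,0,0.002],[0,0,0],0.5],[[0,0,0.001],[0,0,0],0.5],[[0,0,0],[0,0,0],0.5]]';python3 -m inch '[[[0,0,0.002],[0,0,0],0.5],[[0,0,0],[0,0,0],0.5]]';python3 -m inch '[[[0,0,0.002],[0,0,0],0.5],[[0,0,0],[0,0,0],0.5]]'
```

```text
time: 5.35
tool_pos: [0.5326, -0.3571, 0.0442]
tool_rot: [0.0, 0.695, 0.719, 0.0]
contact_force: [0.2, -0.3, -2.4]
gripper_width: 0.642
grasp_force: 65.0
time: 5.55
tool_pos: [0.5328, -0.3573, 0.0423]
tool_rot: [0.0, 0.695, 0.719, 0.0]
contact_force: [0.0, -0.2, -0.4]
gripper_width: 0.643
grasp_force: 65.4
time: 5.75
tool_pos: [0.5329, -0.3573, 0.0423]
tool_rot: [-0.0, 0.695, 0.719, -0.0]
contact_force: [-5.8, 4.9, 10.5]
gripper_width: 0.644
grasp_force: 66.5
```

```bash
python3 -m inch '[[[0,0,-0.001],[0,0,0],0.9],[[0,0,0],[0,0,0],0.9],[[0,0,0],[0,0,0],0.9],[[0,0,-0.03],[0,0,0],0.9],[[0,0,-0.045],[0,0,0],0.9],[[0,0,-0.045],[0,0,0],0.9]]'; python3 -m inch '[[[0.043,0.0047,0],[0,0,0],1],[[0.043,0.0047,0],[0,0,0],1],[[0.043,0.0047,0],[0,0,0],1],[[0.043,0.0047,0],[0,0,0],1],[[0.043,0.0047,0],[0,0,0],1],[[0.043,0.0047,0],[0,0,0],1],[[0.043,0.0047,0],[0,0,0],1],[[0.043,0.0047,0],[0,0,0],1]]';python3 -m inch '[[[0.043,0.0047,0],[0,0,0],1],[[0,0,0],[0,0,0],1],[[0,0,0],[0,0,0],1]]'
python3 - <<'E'
from h import *
im,d,W=cloud("wrist")
print(manip.state()["tool_pos"])
def box(x0,x1,y0,y1,z0,z1):
    k=(W[...,0]>x0)&(W[...,0]<x1)&(W[...,1]>y0)&(W[...,1]<y1)&(W[...,2]>z0)&(W[...,2]<z1)
    return W[k]
for a in(0,.02,.04,.055):
    q=box(.5,.61,a,a+.01,.05,.09);A=np.c_[2*q[:,0],2*q[:,2],np.ones(len(q))];s=np.linalg.lstsq(A,q[:,0]**2+q[:,2]**2,rcond=None)[0];print(a+.005,s[:2])
t,z=topmap([W],[im],.48,.70,-.17,.18,.0006); save("top3.png",t)
im,d,W=cloud("scene"); save("sc3.png",im); t2,z=topmap([W],[im],.35,.62,-.48,-.23,.0012); save("felt3.png",t2)
for a in(.05,): 
    P=box(.48,.6,-.46,-.26,.04,.1);print(cv2.minAreaRect((P[:,:2]*1000).astype(np.float32)),len(P))
E
```

```text
time: 6.35
tool_pos: [0.5318, -0.3564, 0.1607]
tool_rot: [-0.001, 0.695, 0.719, -0.0]
contact_force: [0.3, 0.3, 0.1]
gripper_width: 0.901
grasp_force: 0.0
time: 7.15
tool_pos: [0.5579, -0.0101, 0.1607]
tool_rot: [0.0, 0.695, 0.719, 0.0]
contact_force: [0.3, -0.5, 0.5]
gripper_width: 0.999
grasp_force: 0.0
time: 7.45
tool_pos: [0.5611, 0.0319, 0.1605]
tool_rot: [0.0, 0.694, 0.72, -0.0]
contact_force: [-0.2, 0.3, -0.1]
gripper_width: 1.002
grasp_force: 0.0
[0.56117846 0.03100299 0.16059548]
0.005 [0.56184548 0.04934733]
0.025 [0.56087111 0.04865622]
0.045 [0.56017684 0.04864252]
0.06 [0.55976509 0.04926248]
((536.35595703125, -355.9140930175781), (55.85423278808594, 120.82441711425781), 5.3211774826049805) 488
```

View pics/top3.png

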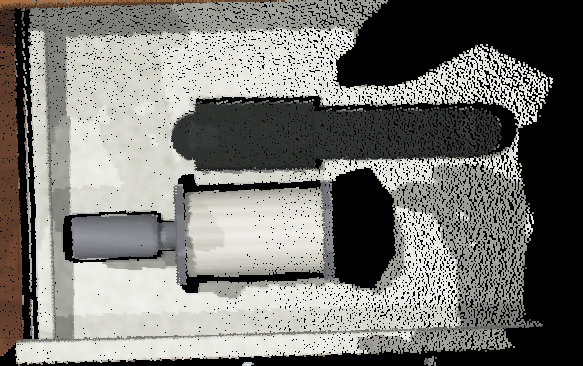

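```bash
python3 -m inch '[[[0,0,0.03],[0,0,0],1],[[0,0,0.03],[0,0,0],1],[[0,0,0.03],[0,0,0],1],[[0,0,0.012],[0,0,0],1],[[0,0,0],[0,0,0],1]]' && python3 -m inch '[[[0,0,0],[0,0,0],0.45],[[0,0,0],[0,0,0],0.45],[[0,0,0],[0,0,0],0.45],[[0,0,0],[0,0,0],0.45],[[0,0,0],[0,0,0],0.45],[[0,0,0],[0,0,0],0.45],[[0,0,0],[0,0,0],0.45]]'
```

```text
time: 8.05
tool_pos: [0.5596, 0.0302, 0.0566]
tool_rot: [-0.002, 0.695, 0.719, -0.002]
contact_force: [0.4, -0.4, 1.0]
gripper_width: 1.0
grasp_force: 0.0
time: 8.75
tool_pos: [0.5631, 0.031, 0.0613]
tool_rot: [0.002, 0.695, 0.719, 0.001]
contact_force: [-0.3, 0.0, 6.0]
gripper_width: 0.586
grasp_force: 62.9
```

```bash
python3 -m inch '[[[0,0,-0.02],[0,0,0],0.45],[[0,0,-0.03],[0,0,0],0.45],[[0,0,-0.04],[0,0,0],0.45],[[0,0,-0.01],[0,0,0],0.45],[[0,0,0],[0,0,0],0.45]]' && python3 -m inch '[[[-0.0343,-0.0118,0],[0,0,0],0.45],[[-0.0343,-0.0118,0],[0,0,0],0.45],[[-0.0343,-0.0118,0],[0,0,0],0.45],[[-0.0343,-0.0118,0],[0,0,0],0.45],[[-0.0343,-0.0118,0],[0,0,0],0.45],[[-0.0343,-0.0118,0],[0,0,0],0.45]]'; python3 -m inch '[[[-0.0343,-0.0118,0],[0,0,0],0.45],[[-0.0343,-0.0118,0],[0,0,0],0.45],[[-0.0343,-0.0118,0],[0,0,0],0.45],[[-0.0343,-0.0118,0],[0,0,0],0.45],[[-0.0343,-0.0118,0],[0,0,0],0.45],[[-0.0343,-0.0118,0],[0,0,0],0.45],[[0,0,0],[0,0,0],0.45],[[0,0,0],[0,0,0],0.45]]'
```

```text
time: 9.25
tool_pos: [0.5626, 0.0313, 0.1613]
tool_rot: [0.002, 0.695, 0.719, 0.002]
contact_force: [-0.1, -0.3, -2.2]
gripper_width: 0.587
grasp_force: 62.6
time: 9.85
tool_pos: [0.4957, -0.1774, 0.1559]
tool_rot: [-0.002, 0.695, 0.719, -0.001]
contact_force: [0.4, -0.1, -1.4]
gripper_width: 0.58
grasp_force: 62.7
time: 10.65
tool_pos: [0.433, -0.3844, 0.1562]
tool_rot: [-0.002, 0.695, 0.719, 0.0]
contact_force: [0.2, 0.2, -1.9]
gripper_width: 0.591
grasp_force: 62.7
```

```bash
python3 -m inch '[[[0,0,0.04],[0,0,0],0.45],[[0,0,0.04],[0,0,0],0.45],[[0,0,0.02],[0,0,0],0.45],[[0,0,0.005],[0,0,0],0.45],[[0,0,0],[0,0,0],0.45]]';python3 -m inch '[[[0,0,0.002],[0,0,0],0.45],[[0,0,0],[0,0,0],0.45]]';python3 -m inch '[[[0,0,0.002],[0,0,0],0.45],[[0,0,0],[0,0,0],0.45]]'
```

```text
time: 11.15
tool_pos: [0.4338, -0.3833, 0.0524]
tool_rot: [-0.002, 0.694, 0.72, 0.0]
contact_force: [-0.4, 0.6, -0.7]
gripper_width: 0.579
grasp_force: 62.7
time: 11.35
tool_pos: [0.4351, -0.3857, 0.0535]
tool_rot: [0.001, 0.694, 0.72, -0.0]
contact_force: [-0.2, 0.4, -2.2]
gripper_width: 0.588
grasp_force: 62.7
time: 11.55
tool_pos: [0.4344, -0.3854, 0.0505]
tool_rot: [0.001, 0.695, 0.719, -0.0]
contact_force: [-0.1, -0.1, -1.1]
gripper_width: 0.587
grasp_force: 62.7
```

```bash
python3 -m inch '[[[0,0,0.002],[0,0,0],0.45],[[0,0,0],[0,0,0],0.45]]';python3 -m inch '[[[0,0,0.001],[0,0,0],0.45],[[0,0,0],[0,0,0],0.45]]'
```

```text
time: 11.75
tool_pos: [0.434, -0.3849, 0.0476]
tool_rot: [-0.0, 0.695, 0.719, 0.0]
contact_force: [-0.5, -0.0, -1.8]
gripper_width: 0.586
grasp_force: 62.7
time: 11.95
tool_pos: [0.4341, -0.3851, 0.0474]
tool_rot: [-0.0, 0.695, 0.719, -0.0]
contact_force: [-1.7, 1.9, 4.0]
gripper_width: 0.589
grasp_force: 63.3
```

```bash
python3 -m inch '[[[0,0,-0.001],[0,0,0],0.88],[[0,0,0],[0,0,0],0.88],[[0,0,0],[0,0,0],0.88],[[0,0,-0.03],[0,0,0],0.88],[[0,0,-0.045],[0,0,0],0.88],[[0,0,-0.045],[0,0,0],0.88]]'; python3 -m inch '[[[0.036,0.0198,0],[0,0,0],1],[[0.036,0.0198,0],[0,0,0],1],[[0.036,0.0198,0],[0,0,0],1],[[0.036,0.0198,0],[0,0,0],1],[[0.036,0.0198,0],[0,0,0],1],[[0.036,0.0198,0],[0,0,0],1],[[0.036,0.0198,0],[0,0,0],1],[[0.036,0.0198,0],[0,0,0],1]]';python3 -m inch '[[[0.036,0.0198,0],[0,0,0],0.8],[[0.036,0.0198,0],[0,0,0],0.8],[[0,0,0],[0,0,0],0.8],[[0,0,0],[0,0,0],0.8]]'
python3 - <<'E'
from h import *
im,d,W=cloud("wrist"); np.save("w4.npy",W);np.save("w4im.npy",im)
print(manip.state()["tool_pos"])
t,z=topmap([W],[im],.50,.70,-.17,.13,.0006)
im2,_,W2=cloud("scene");t2,z=topmap([W2],[im2],.36,.61,-.5,-.2,.0009)
im3,_,_=cloud("side"); 
c=np.zeros((560,800,3),np.uint8);c[:t.shape[0],:t.shape[1]]=t
c[340:340+200,:250]=cv2.resize(im3[60:260,150:400],(250,200));c[t.shape[0]*0:t2.shape[0]][:0]
a=im2[130:230,80:260];c[340:540,260:620]=cv2.resize(a,(360,200));save("p4.png",c)
k=(W[...,2]>.02)&(W[...,2]<.04)&(im.astype(int).sum(-1)<200)&(abs(W[...,0]-.62)<.035)&(abs(W[...,1]+.02)<.12)
for y0,y1 in((-.13,.09),(-.11,-.02),(.01,.07)):
    P=W[k&(W[...,1]>y0)&(W[...,1]<y1)];print(cv2.minAreaRect((P[:,:2]*1000).astype(np.float32)),P[:,1].min(),P[:,1].max())
    for y in np.arange(y0,y1,.02):
        Q=P[(P[:,1]>y)&(P[:,1]<y+.02)]
        if len(Q): print(round(y+.01,3),np.round(np.percentile(Q[:,0],[1,99])*1000,1))
E
```

```text
time: 12.55
tool_pos: [0.4336, -0.3844, 0.1681]
tool_rot: [-0.001, 0.695, 0.719, 0.0]
contact_force: [1.4, -1.1, 0.2]
gripper_width: 0.878
grasp_force: 0.0
time: 13.35
tool_pos: [0.5829, -0.0901, 0.1678]
tool_rot: [0.0, 0.695, 0.719, 0.0]
contact_force: [0.1, 0.1, 0.5]
gripper_width: 0.999
grasp_force: 0.0
time: 13.75
tool_pos: [0.6194, -0.0177, 0.1675]
tool_rot: [-0.0, 0.694, 0.72, -0.0]
contact_force: [0.6, -0.3, 0.7]
gripper_width: 0.801
grasp_force: 0.0
[ 0.61916303 -0.01856212  0.16752543]
((620.2625122070312, -21.859390258789062), (39.83163070678711, 196.4210968017578), 1.4318156242370605) -0.12003231476690686 0.07638004252979473
-0.12 [608.4 633.3]
-0.1 [607.2 635.1]
-0.08 [606.8 634.6]
-0.06 [606.5 634.3]
-0.04 [606.1 633.9]
-0.02 [605.7 633.5]
0.0 [599.9 638.7]
0.02 [599.4 638.5]
0.04 [598.9 637.8]
0.06 [598.5 637.8]
0.08 [608.6 628.2]
((620.6575317382812, -64.8700180053711), (28.355878829956055, 89.91726684570312), 0.9798378348350525) -0.10995813597838122 -0.02000551746281839
-0.1 [607.2 635.1]
-0.08 [606.8 634.6]
-0.06 [606.5 634.3]
-0.04 [606.1 633.9]
-0.02 [605.8 633.2]
((618.720947265625, 39.814579010009766), (39.83163070678711, 60.371009826660156), 1.4318156242370605) 0.010019041209090768 0.06999194330988169
0.02 [599.4 638.5]
0.04 [598.9 637.8]
0.06 [598.5 637.8]
```

View pics/p4.png

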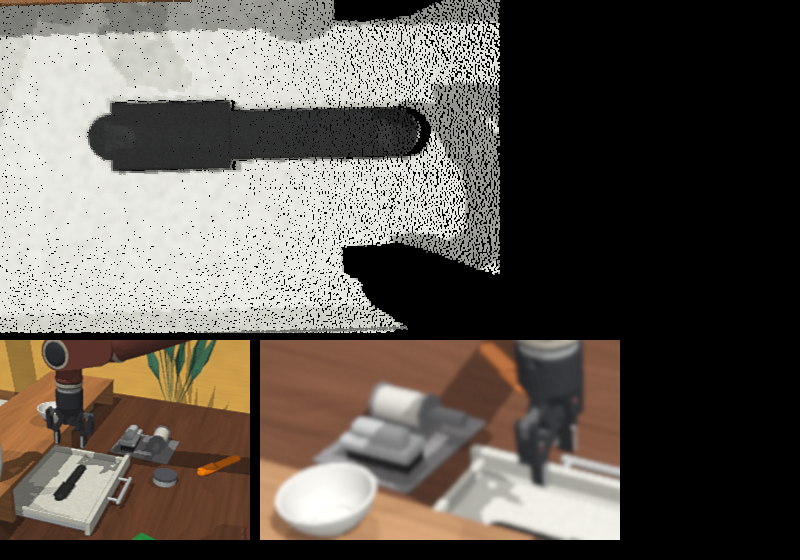

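```bash
python3 -m inch '[[[-0.007,0.0005,0.03],[0,0,0],0.7],[[0,0,0.04],[0,0,0],0.6],[[0,0,0.03],[0,0,0],0.5],[[0,0,0.003],[0,0,0],0.47],[[0,0,0],[0,0,0],0.47],[[0,0,0],[0,0,0],0.47]]';python3 -m inch '[[[0,0,0.003],[0,0,0],0.47],[[0,0,0],[0,0,0],0.47]]';python3 -m inch '[[[0,0,0.003],[0,0,0],0.47],[[0,0,0],[0,0,0],0.47]]'
```

```text
time: 14.5
tool_pos: [0.6216, -0.0261, 0.0672]
tool_rot: [0.002, 0.695, 0.719, 0.001]
contact_force: [0.5, -1.2, 0.3]
gripper_width: 0.472
grasp_force: 0.0
time: 14.7
tool_pos: [0.6211, -0.0255, 0.0634]
tool_rot: [0.001, 0.695, 0.719, 0.001]
contact_force: [0.4, -0.0, -0.8]
gripper_width: 0.468
grasp_force: 0.0
time: 14.9
tool_pos: [0.6201, -0.0252, 0.0588]
tool_rot: [-0.0, 0.695, 0.719, -0.0]
contact_force: [-0.5, -0.3, -0.5]
gripper_width: 0.47
grasp_force: 0.0
```

```bash
for i in 1 ; do python3 -m inch '[[[0,0,0.003],[0,0,0],0.47],[[0,0,0],[0,0,0],0.47]]';done;python3 -m inch '[[[0,0,0.002],[0,0,0],0.47],[[0,0,0],[0,0,0],0.47]]';python3 -m inch '[[[0,0,0.002],[0,0,0],0.47],[[0,0,0],[0,0,0],0.47]]';python3 -m inch '[[[0,0,0.002],[0,0,0],0.47],[[0,0,0],[0,0,0],0.47]]'
```

```text
time: 15.1
tool_pos: [0.6198, -0.0252, 0.0552]
tool_rot: [-0.0, 0.695, 0.719, -0.0]
contact_force: [-0.1, -0.2, -0.3]
gripper_width: 0.47
grasp_force: 0.0
time: 15.3
tool_pos: [0.6199, -0.0252, 0.0534]
tool_rot: [-0.0, 0.695, 0.719, -0.0]
contact_force: [-0.7, 0.2, 0.4]
gripper_width: 0.469
grasp_force: 0.0
time: 15.5
tool_pos: [0.6199, -0.0253, 0.0515]
tool_rot: [-0.0, 0.695, 0.719, -0.0]
contact_force: [0.2, 0.5, -0.3]
gripper_width: 0.469
grasp_force: 0.0
time: 15.7
tool_pos: [0.62, -0.0253, 0.0495]
tool_rot: [-0.0, 0.695, 0.719, -0.0]
contact_force: [-0.6, 0.0, 0.3]
gripper_width: 0.471
grasp_force: 0.0
```

```bash
python3 -m inch '[[[0,0,0.002],[0,0,0],0.47],[[0,0,0],[0,0,0],0.47]]' | grep -E "pos|force";python3 -m inch '[[[0,0,0.002],[0,0,0],0.47],[[0,0,0],[0,0,0],0.47]]'| grep -E "pos|force";python3 -m inch '[[[0,0,0.002],[0,0,0],0.47],[[0,0,0],[0,0,0],0.47]]'| grep -E "pos|force";python3 -m inch '[[[0,0,0.002],[0,0,0],0.47],[[0,0,0],[0,0,0],0.47]]'| grep -E "pos|force"
```

```text
tool_pos: [0.6199, -0.0253, 0.0475]
contact_force: [-0.9, 0.5, 0.6]
grasp_force: 0.0
tool_pos: [0.6199, -0.0253, 0.0455]
contact_force: [-0.1, -0.7, -0.7]
grasp_force: 0.0
tool_pos: [0.6199, -0.0253, 0.0435]
contact_force: [0.7, 0.3, 0.0]
grasp_force: 0.0
tool_pos: [0.6201, -0.0253, 0.0417]
contact_force: [0.8, 0.3, -0.8]
grasp_force: 0.0
```

```bash
python3 -m inch '[[[0,0,0.001],[0,0,0],0.47],[[0,0,0],[0,0,0],0.2],[[0,0,0],[0,0,0],0.2],[[0,0,0],[0,0,0],0.2],[[0,0,0],[0,0,0],0.2],[[0,0,0],[0,0,0],0.2]]';python3 -m inch '[[[0,0,-0.01],[0,0,0],0.2],[[0,0,-0.02],[0,0,0],0.2],[[0,0,-0.03],[0,0,0],0.2],[[0,0,-0.03],[0,0,0],0.2],[[0,0,-0.03],[0,0,0],0.2],[[0,0,0],[0,0,0],0.2]]'
```

```text
time: 17.1
tool_pos: [0.6213, -0.0255, 0.0429]
tool_rot: [0.001, 0.695, 0.719, 0.001]
contact_force: [-1.8, 1.0, 7.3]
gripper_width: 0.333
grasp_force: 61.9
time: 17.7
tool_pos: [0.6232, -0.0257, 0.167]
tool_rot: [0.004, 0.695, 0.719, 0.003]
contact_force: [1.1, 0.2, -0.4]
gripper_width: 0.33
grasp_force: 59.2
```

```bash
python3 -m inch '[[[0.0401,-0.0135,0],[0,0,0],0.2],[[0.0401,-0.0135,0],[0,0,0],0.2],[[0.0401,-0.0135,0],[0,0,0],0.2],[[0.0401,-0.0135,0],[0,0,0],0.2],[[0.0401,-0.0135,0],[0,0,0],0.2],[[0.0401,-0.0135,0],[0,0,0],0.2],[[0.0401,-0.0135,0],[0,0,0],0.2],[[0.0401,-0.0135,0],[0,0,0],0.2]]' >/dev/null;python3 -m inch '[[[0.0401,-0.0135,0],[0,0,0],0.2],[[0.0401,-0.0135,0],[0,0,0],0.2],[[0,0,0],[0,0,0.144],0.2],[[0,0,0],[0,0,0.144],0.2],[[0,0,0],[0,0,0.144],0.2],[[0,0,0],[0,0,0.144],0.2],[[0,0,0],[0,0,0.144],0.2],[[0,0,0],[0,0,0.144],0.2]]';python3 -m inch '[[[0,0,0],[0,0,0.144],0.2],[[0,0,0],[0,0,0.144],0.2],[[0,0,0],[0,0,0.144],0.2],[[0,0,0],[0,0,0.144],0.2],[[0,0,0],[0,0,0],0.2],[[0,0,0],[0,0,0],0.2]]'
cat > v.py <<'E'
from h import *
im,d,W=cloud("wrist"); im3,_,W3=cloud("side");im4,_,W4=cloud("scene")
s=manip.state();print(s["tool_pos"],np.round(R.from_quat(np.roll(s["tool_rot"],-1)).as_matrix()[:,0],4))
t,z=topmap([W],[im],.34,.61,.27,.47,.0008,.2)
t3,_=topmap([W3],[im3],.34,.61,.27,.47,.0008,.2)
t4,_=topmap([W4],[im4],.34,.61,.27,.47,.0008,.2)
save("valet_%d.png"%(s["time"]*10),np.hstack([t,t3,t4]))
E
python3 v.py; ls pics
```

```text
time: 19.3
tool_pos: [0.4705, 0.3704, 0.1593]
tool_rot: [0.0, 0.933, 0.36, -0.001]
contact_force: [-0.2, 0.8, -0.1]
gripper_width: 0.331
grasp_force: 59.2
time: 19.9
tool_pos: [0.4708, 0.3705, 0.1599]
tool_rot: [0.0, 0.996, 0.084, -0.001]
contact_force: [1.2, -0.1, -1.3]
gripper_width: 0.334
grasp_force: 59.2
[0.47104263 0.37063277 0.16044639] [ 9.860e-01  1.665e-01 -5.000e-04]
felt3.png
p2.png
p4.png
sc3.png
scene0.png
side0.png
top0.png
top1.png
top3.png
valet_200.png
wrist0.png
```

View pics/valet_200.png

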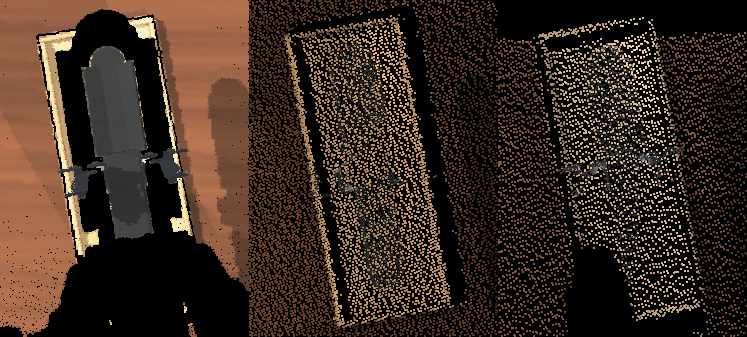

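The wrist panel shows the horn above the valet tray. Valet corners are at (38,37), (152,16), (203,305), (90,325), so the centre is about (0.4735, 0.373) with yaw 10.2°. Next I check the horn's own pose in the grip.

```bash
python3 - <<'E'
from h import *
im,d,W=cloud("wrist");s=manip.state();print(s["tool_pos"])
i=im.astype(int)
k=(W[...,2]>.11)&(W[...,2]<.16)&(i.sum(-1)<260)&(abs(W[...,0]-.48)<.13)&(abs(W[...,1]-.37)<.06)
P=W[k];e=np.array([np.cos(np.radians(10)),np.sin(np.radians(10))]);n=np.array([-e[1],e[0]])
q=P[:,:2]-s["tool_pos"][:2];a=q@e;b=q@n
for lo in np.arange(-.07,.11,.015):
    m=(a>lo)&(a<lo+.015)
    if m.sum()>10:print(round(lo+.0075,3),m.sum(),np.round(np.percentile(b[m],[2,50,98])*1000,1),"z",np.round(np.percentile(P[m,2],[10,50,90])*1000,1))
print(a.max())
E
```

```text
[0.47109134 0.37067139 0.16057292]
-0.048 621 [-13.2   0.8  15. ] z [145.6 146.4 147.1]
-0.033 1072 [-13.5   0.7  14.8] z [145.5 146.4 147.1]
-0.018 1232 [-13.7   0.6  14.4] z [145.6 146.4 147.1]
-0.003 1558 [-14.2  -0.   14.3] z [145.7 146.5 147.9]
0.012 2409 [-26.   -0.2  25.7] z [143.3 146.2 152.9]
0.027 2444 [-19.7  -0.7  18.8] z [140.1 142.1 145.5]
0.042 2680 [-20.   -0.8  18.5] z [140.1 142.2 145.5]
0.057 2812 [-20.2  -0.9  17.9] z [140.  142.2 145.5]
0.073 2923 [-20.5  -1.5  17.7] z [140.  142.1 145.4]
0.088 2467 [-20.5  -1.5  17.3] z [139.8 141.2 145.2]
0.102 674 [-12.6  -1.7   8.9] z [139.5 140.4 141.3]
0.10343778197968864
```

```bash
python3 -m inch '[[[-0.0007,-0.0018,0.03],[0,0,-0.021],0.2],[[0,0,0.04],[0,0,0],0.2],[[0,0,0.04],[0,0,0],0.2],[[0,0,0.012],[0,0,0],0.2],[[0,0,0.004],[0,0,0],0.2],[[0,0,0],[0,0,0],0.2],[[0,0,0],[0,0,0],0.2]]';python3 -m inch '[[[0,0,0.002],[0,0,0],0.2],[[0,0,0],[0,0,0],0.2]]';python3 -m inch '[[[0,0,0.002],[0,0,0],0.2],[[0,0,0],[0,0,0],0.2]]'
```

```text
time: 20.8
tool_pos: [0.4719, 0.3734, 0.0374]
tool_rot: [-0.001, 0.996, 0.093, 0.002]
contact_force: [0.7, 0.0, 0.8]
gripper_width: 0.33
grasp_force: 59.2
time: 21.0
tool_pos: [0.471, 0.3729, 0.0341]
tool_rot: [-0.0, 0.996, 0.093, 0.001]
contact_force: [0.8, -0.2, -1.1]
gripper_width: 0.33
grasp_force: 59.2
time: 21.2
tool_pos: [0.4701, 0.3724, 0.0308]
tool_rot: [0.0, 0.996, 0.093, -0.0]
contact_force: [-0.5, 0.1, -0.7]
gripper_width: 0.333
grasp_force: 59.2
```

```bash
python3 -m inch '[[[0,0,0.0015],[0,0,0],0.2],[[0,0,0],[0,0,0],0.2]]'|grep -E "pos|t_force";python3 -m inch '[[[0,0,0.001],[0,0,0],0.2],[[0,0,0],[0,0,0],0.2]]'|grep -E "pos|t_force";python3 -m inch '[[[0,0,0.001],[0,0,0],0.2],[[0,0,0],[0,0,0],0.2]]'|grep -E "pos|t_force"
```

```text
tool_pos: [0.47, 0.3723, 0.029]
contact_force: [-0.2, 0.7, -0.3]
tool_pos: [0.4701, 0.3723, 0.0289]
contact_force: [-3.2, -2.7, 4.7]
tool_pos: [0.4701, 0.3724, 0.0289]
contact_force: [-5.8, -3.5, 11.5]
```

```bash
python3 -m inch '[[[0,0,-0.002],[0,0,0],0.52],[[0,0,0],[0,0,0],0.52],[[0,0,0],[0,0,0],0.52],[[0,0,0],[0,0,0],0.52],[[0,0,-0.03],[0,0,0],0.52],[[0,0,-0.04],[0,0,0],0.52],[[0,0,-0.04],[0,0,0],0.52],[[0,0,-0.03],[0,0,0],0.52]]'; python3 -m inch '[[[0,0,0],[0,0,-0.142],0.7],[[0,0,0],[0,0,-0.142],0.7],[[0,0,0],[0,0,-0.142],0.7],[[0,0,0],[0,0,-0.142],0.7],[[0,0,0],[0,0,-0.142],0.7],[[0,0,0],[0,0,-0.142],0.7],[[0,0,0],[0,0,-0.142],0.7],[[0,0,0],[0,0,-0.142],0.7]]'>/dev/null; python3 -m inch '[[[0,0,0],[0,0,-0.142],1],[[0,0,0],[0,0,-0.142],1],[[0,0,0],[0,0,0],1],[[0,0,0],[0,0,0],1]]'; python3 v.py;ls pics|grep val
python3 - <<'E'
from h import *
# measure brush and roller on felt with scene + side
for c in("scene","side"):
    im,d,W=cloud(c)
    for n,x0,x1,y0,y1,z0 in(("brushridge",.49,.585,-.45,-.25,.055),("brush",.49,.585,-.45,-.25,.03),("rolltop",.39,.48,-.47,-.34,.035),("rollhandle",.39,.48,-.335,-.25,.035)):
        k=(W[...,0]>x0)&(W[...,0]<x1)&(W[...,1]>y0)&(W[...,1]<y1)&(W[...,2]>z0)&(W[...,2]<.09);P=W[k]
        if len(P)>20: print(c,n,len(P),[np.round(v,1) for v in cv2.minAreaRect((P[:,:2]*1000).astype(np.float32))],"zmax",np.round(np.percentile(P[:,2],98),4))
E
```

```text
time: 22.6
tool_pos: [0.4708, 0.3728, 0.172]
tool_rot: [-0.001, 0.996, 0.093, 0.001]
contact_force: [0.3, 0.1, 0.2]
gripper_width: 0.52
grasp_force: 0.0
time: 23.8
tool_pos: [0.4701, 0.3723, 0.169]
tool_rot: [-0.0, 0.695, 0.719, -0.0]
contact_force: [0.2, -0.2, 0.9]
gripper_width: 0.997
grasp_force: 0.0
[0.47016759 0.37237251 0.16919378] [-3.440e-02  9.994e-01 -1.000e-04]
valet_200.png
valet_239.png
scene brushridge 211 [array([ 537.2, -356.3]), array([30.6, 88.7]), np.float64(0.4)] zmax 0.0679
scene brush 610 [array([ 540.4, -355.7]), array([ 59.5, 122.7]), np.float64(11.0)] zmax 0.0672
scene rolltop 396 [array([ 435.2, -388.3]), array([64.5, 97. ]), np.float64(2.4)] zmax 0.063
scene rollhandle 104 [array([ 436.3, -305.7]), array([26.1, 58.9]), np.float64(1.7)] zmax 0.047
side brushridge 58 [array([ 523.1, -340. ]), array([69.6, 29.7]), np.float64(65.5)] zmax 0.0675
side brush 253 [array([ 534.4, -352.7]), array([ 54.8, 120.7]), np.float64(1.9)] zmax 0.0671
side rolltop 211 [array([ 436.1, -387.9]), array([60.2, 95.9]), np.float64(0.2)] zmax 0.0654
side rollhandle 77 [array([ 435.6, -306.2]), array([31.5, 68.9]), np.float64(18.7)] zmax 0.0541
```

View pics/valet_239.png

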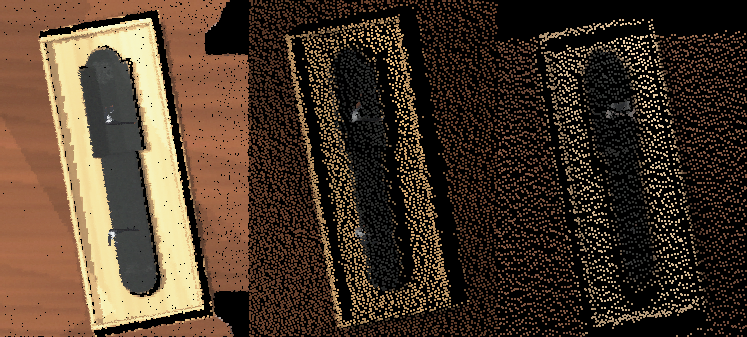

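The horn lies centred and lengthwise in the valet, with ends at (105,47) and (138,295). Now back to the brush.

```bash
python3 -m inch '[[[-0.043,0.0022,0],[0,0,0],1],[[-0.043,0.0022,0],[0,0,0],1],[[-0.043,0.0022,0],[0,0,0],1],[[-0.043,0.0022,0],[0,0,0],1],[[-0.043,0.0022,0],[0,0,0],1],[[-0.043,0.0022,0],[0,0,0],1],[[-0.043,0.0022,0],[0,0,0],1],[[-0.043,0.0022,0],[0,0,0],1]]'>/dev/null; python3 -m inch '[[[-0.043,0.0022,0],[0,0,0],1],[[-0.043,0.0022,0],[0,0,0],1],[[-0.043,0.0022,0],[0,0,0],1],[[-0.043,0.0022,0],[0,0,0],1],[[-0.043,0.0022,0],[0,0,0],1],[[-0.043,0.0022,0],[0,0,0],1],[[-0.043,0.0022,0],[0,0,0],1],[[-0.043,0.0022,0],[0,0,0],1]]'>/dev/null;  python3 -m inch '[[[-0.044,0.0022,0],[0,0,0],1],[[0,0,0],[0,0,0],1],[[0,0,0],[0,0,0],1],[[0,0,0],[0,0,0],1]]'
cat > b.py <<'E'
from h import *
im,d,W=cloud("wrist");s=manip.state();print(s["tool_pos"])
for n,x0,x1,y0,y1,z0,z1 in(("brush",.49,.585,-.45,-.25,.035,.06),("ridge",.49,.585,-.45,-.25,.055,.09),):
    k=(W[...,0]>x0)&(W[...,0]<x1)&(W[...,1]>y0)&(W[...,1]<y1)&(W[...,2]>z0)&(W[...,2]<z1);P=W[k]
    print(n,len(P),[np.round(v,1) for v in cv2.minAreaRect((P[:,:2]*1000).astype(np.float32))])
E
python3 b.py
```

```text
time: 26.05
tool_pos: [0.5338, -0.3569, 0.169]
tool_rot: [-0.0, 0.694, 0.72, 0.0]
contact_force: [-0.7, 0.0, -0.1]
gripper_width: 1.002
grasp_force: 0.0
[ 0.53393812 -0.35650079  0.16913855]
brush 4686 [array([ 532. , -356.9]), array([ 56.6, 119.1]), np.float64(2.2)]
ridge 3845 [array([ 531.8, -356.3]), array([30.1, 89.7]), np.float64(2.4)]
```

```bash
python3 -m inch '[[[0,-0.0015,0.04],[0,0,0],1],[[0,0,0.04],[0,0,0],1],[[0,0,0.03],[0,0,0],1],[[0,0,0.0155],[0,0,0],1],[[0,0,0],[0,0,0],1],[[0,0,0],[0,0,0],1]]';python3 -m inch '[[[0,0,0],[0,0,0],0.5],[[0,0,0],[0,0,0],0.5],[[0,0,0],[0,0,0],0.5],[[0,0,0],[0,0,0],0.5],[[0,0,0],[0,0,0],0.5],[[0,0,0],[0,0,0],0.5]]'; python3 -m inch '[[[0,0,-0.02],[0,0,0],0.5],[[0,0,-0.03],[0,0,0],0.5],[[0,0,-0.04],[0,0,0],0.5],[[0,0,-0.02],[0,0,0],0.5],[[0,0,0],[0,0,0],0.5]]'>/dev/null; python3 -m inch '[[[0.0371,0.0059,0],[0,0,0],0.5],[[0.0371,0.0059,0],[0,0,0],0.5],[[0.0371,0.0059,0],[0,0,0],0.5],[[0.0371,0.0059,0],[0,0,0],0.5],[[0.0371,0.0059,0],[0,0,0],0.5],[[0.0371,0.0059,0],[0,0,0],0.5],[[0.0371,0.0059,0],[0,0,0],0.5],[[0,0,0],[0,0,0],0.5]]';python3 -m inch '[[[0,0,0],[0,0,0],0.5],[[0,0,0],[0,0,0],0.5]]'
```

```text
time: 26.7
tool_pos: [0.5333, -0.3579, 0.0452]
tool_rot: [0.001, 0.694, 0.72, 0.0]
contact_force: [1.4, -0.2, -0.2]
gripper_width: 1.0
grasp_force: 0.0
time: 27.3
tool_pos: [0.5338, -0.359, 0.0464]
tool_rot: [0.002, 0.694, 0.72, 0.0]
contact_force: [-0.4, 0.3, 5.5]
gripper_width: 0.642
grasp_force: 66.8
time: 28.6
tool_pos: [0.563, -0.0925, 0.1509]
tool_rot: [-0.002, 0.693, 0.721, -0.0]
contact_force: [-0.0, -0.3, -2.3]
gripper_width: 0.64
grasp_force: 65.8
time: 28.8
tool_pos: [0.5636, -0.0973, 0.1524]
tool_rot: [-0.001, 0.694, 0.72, -0.001]
contact_force: [0.8, 0.1, -3.9]
gripper_width: 0.635
grasp_force: 65.8
```

```bash
python3 -m inch '[[[0,0,0],[0,0,0],0.5],[[0,0,0],[0,0,0],0.5]]'>/dev/null; cat > c.py <<'E'
from h import *
im,d,W=cloud("wrist");s=manip.state();p=s["tool_pos"];print(p,s["time"])
# side edges only: use points near left/right ends away from fingers
k=(abs(W[...,0]-.564)<.045)&(abs(W[...,1]+.0955)<.075)&(W[...,2]>.09)&(W[...,2]<.19);P=W[k]
z=P[:,2];print(np.round(np.histogram(z,np.arange(.09,.19,.005))[0]))
i=im.astype(int)
m=abs(P[:,1]+.0955)>.02; Q=P[m]; Q=Q[(Q[:,2]<p[2]+.035)]
print(cv2.minAreaRect((Q[:,:2]*1000).astype(np.float32)))
t,zz=topmap([W],[im],.5,.64,-.18,-.01,.0004,.2);save("hold_b.png",t)
E
python3 c.py
```

```text
[ 0.56425589 -0.09767598  0.15366316] 29.05
[    0     0     0     0     0     0     0     0     0    72   299  1348
 11048   496   751  1878  9378   576   733]
((563.070556640625, -87.32128143310547), (56.42425537109375, 102.03103637695312), 2.227752447128296)
```

View pics/hold_b.png

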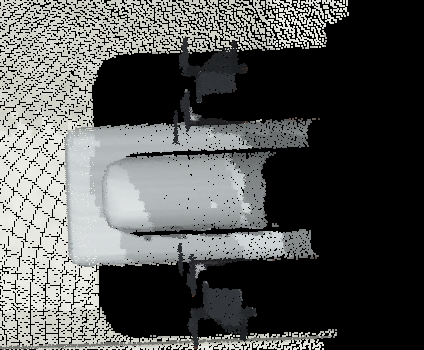

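Brush held straight, with its left end at col 66 (y≈-0.0364), matching the original. Lowering.

```bash
python3 -m inch '[[[0.0005,0.001,0.03],[0,0,0],0.5],[[0,0,0.03],[0,0,0],0.5],[[0,0,0.02],[0,0,0],0.5],[[0,0,0.008],[0,0,0],0.5],[[0,0,0],[0,0,0],0.5],[[0,0,0],[0,0,0],0.5],[[0,0,0],[0,0,0],0.5],[[0,0,0],[0,0,0],0.5]]'; python3 -m inch '[[[0,0,0.002],[0,0,0],0.5],[[0,0,0],[0,0,0],0.5]]'|grep -E "pos|t_force"; python3 -m inch '[[[0,0,0.0015],[0,0,0],0.5],[[0,0,0],[0,0,0],0.5]]'|grep -E "pos|t_force"
```

```text
time: 29.85
tool_pos: [0.5664, -0.0966, 0.0674]
tool_rot: [0.001, 0.694, 0.72, 0.001]
contact_force: [-0.4, 0.0, -1.7]
gripper_width: 0.638
grasp_force: 65.7
tool_pos: [0.5654, -0.0962, 0.064]
contact_force: [0.0, 0.4, -3.5]
tool_pos: [0.5651, -0.0962, 0.062]
contact_force: [-0.0, 0.2, -3.0]
```

```bash
python3 -m inch '[[[0,0,0.0015],[0,0,0],0.5],[[0,0,0],[0,0,0],0.5]]'|grep -E "pos|t_force"; python3 -m inch '[[[0,0,0.001],[0,0,0],0.5],[[0,0,0],[0,0,0],0.5]]'|grep -E "pos|t_force"; python3 -m inch '[[[0,0,0.001],[0,0,0],0.5],[[0,0,0],[0,0,0],0.5]]'|grep -E "pos|t_force"
```

```text
tool_pos: [0.5653, -0.0962, 0.0606]
contact_force: [-0.2, -0.7, -2.6]
tool_pos: [0.5655, -0.0963, 0.0604]
contact_force: [-1.8, 1.0, 2.5]
tool_pos: [0.5658, -0.0963, 0.0604]
contact_force: [-4.9, 1.7, 7.4]
```

```bash
python3 -m inch '[[[0,0,-0.001],[0,0,0],0.9],[[0,0,0],[0,0,0],0.9],[[0,0,0],[0,0,0],0.9],[[0,0,-0.03],[0,0,0],0.95],[[0,0,-0.04],[0,0,0],1],[[0,0,-0.035],[0,0,0],1],[[0,0,0],[0,0,0],1],[[0,0,0],[0,0,0],1]]'
python3 - <<'E'
from h import *
im,d,W=cloud("wrist")
for n,z0,z1 in(("back",.052,.0635),("ridge",.073,.09)):
    k=(W[...,0]>.52)&(W[...,0]<.6)&(W[...,1]>-.165)&(W[...,1]<-.03)&(W[...,2]>z0)&(W[...,2]<z1);P=W[k]
    print(n,len(P),[np.round(v,1) for v in cv2.minAreaRect((P[:,:2]*1000).astype(np.float32))])
E
python3 -m inch '[[[-0.0356,-0.0176,0],[0,0,0],1],[[-0.0356,-0.0176,0],[0,0,0],1],[[-0.0356,-0.0176,0],[0,0,0],1],[[-0.0356,-0.0176,0],[0,0,0],1],[[-0.0356,-0.0176,0],[0,0,0],1],[[-0.0356,-0.0176,0],[0,0,0],1],[[-0.0356,-0.0176,0],[0,0,0],1],[[-0.0356,-0.0176,0],[0,0,0],1]]'>/dev/null;python3 -m inch '[[[0,0,0],[0,0,0],1],[[0,0,0],[0,0,0],1],[[0,0,0],[0,0,0],1]]'
python3 - <<'E'
from h import *
im,d,W=cloud("wrist");print(manip.state()["tool_pos"])
for a in np.arange(-.43,-.34,.015):
    k=(abs(W[...,0]-.435)<.05)&(W[...,1]>a)&(W[...,1]<a+.012)&(W[...,2]>.036)&(W[...,2]<.08);q=W[k]
    A=np.c_[2*q[:,0],2*q[:,2],np.ones(len(q))];s=np.linalg.lstsq(A,q[:,0]**2+q[:,2]**2,rcond=None)[0];print(round(a+.006,3),len(q),s[:2])
t,_=topmap([W],[im],.38,.6,-.47,-.24,.0005,.12);save("roll5.png",t)
E
```

```text
time: 31.65
tool_pos: [0.566, -0.0965, 0.1658]
tool_rot: [0.001, 0.694, 0.72, 0.001]
contact_force: [0.1, -0.2, 0.9]
gripper_width: 0.999
grasp_force: 0.0
back 4951 [array([563.4, -93.8]), array([ 56. , 117.9]), np.float64(2.1)]
ridge 4049 [array([563.3, -93.8]), array([28.2, 88.6]), np.float64(2.4)]
time: 32.8
tool_pos: [0.4347, -0.3846, 0.1632]
tool_rot: [-0.001, 0.694, 0.72, 0.0]
contact_force: [-0.0, 0.5, -0.1]
gripper_width: 1.002
grasp_force: 0.0
[ 0.4350142  -0.38452728  0.1636127 ]
-0.424 902 [0.4358557  0.03626968]
-0.409 756 [0.43398965 0.03554844]
-0.394 818 [0.43342166 0.03513832]
-0.379 862 [0.43286861 0.03503557]
-0.364 903 [0.43241003 0.03558331]
-0.349 902 [0.43141366 0.03953752]
```

View pics/roll5.png

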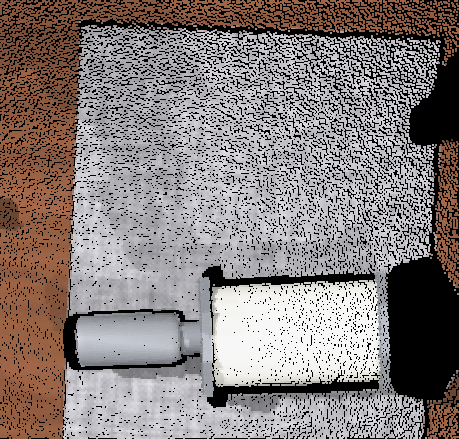

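Brush is back within ~1 mm of its spot. The picture shows the roller flat on the felt, guards at cols 203–388. Grasping it.

```bash
python3 -m inch '[[[-0.0006,-0.0012,0.04],[0,0,0],1],[[0,0,0.04],[0,0,0],1],[[0,0,0.025],[0,0,0],1],[[0,0,0.012],[0,0,0],1],[[0,0,0],[0,0,0],1],[[0,0,0],[0,0,0],1],[[0,0,0],[0,0,0],1]]';python3 -m inch '[[[0,0,0],[0,0,0],0.45],[[0,0,0],[0,0,0],0.45],[[0,0,0],[0,0,0],0.45],[[0,0,0],[0,0,0],0.45],[[0,0,0],[0,0,0],0.45],[[0,0,0],[0,0,0],0.45],[[0,0,0],[0,0,0],0.45]]'; python3 -m inch '[[[0,0,-0.02],[0,0,0],0.45],[[0,0,-0.03],[0,0,0],0.45],[[0,0,-0.04],[0,0,0],0.45],[[0,0,-0.025],[0,0,0],0.45],[[0,0,0],[0,0,0],0.45]]'
```

```text
time: 33.55
tool_pos: [0.4349, -0.3877, 0.0501]
tool_rot: [0.002, 0.694, 0.72, -0.0]
contact_force: [-0.3, -0.5, -0.0]
gripper_width: 1.0
grasp_force: 0.0
time: 34.25
tool_pos: [0.4344, -0.3874, 0.0492]
tool_rot: [0.001, 0.694, 0.72, -0.0]
contact_force: [-0.2, 1.0, 5.6]
gripper_width: 0.587
grasp_force: 63.0
time: 34.75
tool_pos: [0.4354, -0.3885, 0.1675]
tool_rot: [0.004, 0.694, 0.72, -0.0]
contact_force: [0.8, -0.6, -0.6]
gripper_width: 0.583
grasp_force: 62.6
```

```bash
python3 -m inch '[[[0.0343,0.0118,0],[0,0,0],0.45],[[0.0343,0.0118,0],[0,0,0],0.45],[[0.0343,0.0118,0],[0,0,0],0.45],[[0.0343,0.0118,0],[0,0,0],0.45],[[0.0343,0.0118,0],[0,0,0],0.45],[[0.0343,0.0118,0],[0,0,0],0.45]]'>/dev/null;python3 -m inch '[[[0.0343,0.0118,0],[0,0,0],0.45],[[0.0343,0.0118,0],[0,0,0],0.45],[[0.0343,0.0118,0],[0,0,0],0.45],[[0.0343,0.0118,0],[0,0,0],0.45],[[0.0343,0.0118,0],[0,0,0],0.45],[[0.0343,0.0118,0],[0,0,0],0.45],[[0,0,0],[0,0,0],0.45],[[0,0,0],[0,0,0],0.45]]'>/dev/null;python3 -m inch '[[[0,0,0],[0,0,0],0.45],[[0,0,0],[0,0,0],0.45]]'
python3 - <<'E'
from h import *
im,d,W=cloud("wrist");print(manip.state()["tool_pos"])
np.save("w6.npy",W);np.save("w6im.npy",im)
t,_=topmap([W],[im],.48,.65,-.05,.18,.0004,.24);save("roll6.png",t)
E
```

```text
time: 36.35
tool_pos: [0.5598, 0.0288, 0.162]
tool_rot: [-0.0, 0.695, 0.719, -0.0]
contact_force: [-0.2, 0.3, -1.8]
gripper_width: 0.592
grasp_force: 62.6
[0.56001359 0.0287972  0.16232241]
```

View pics/roll6.png

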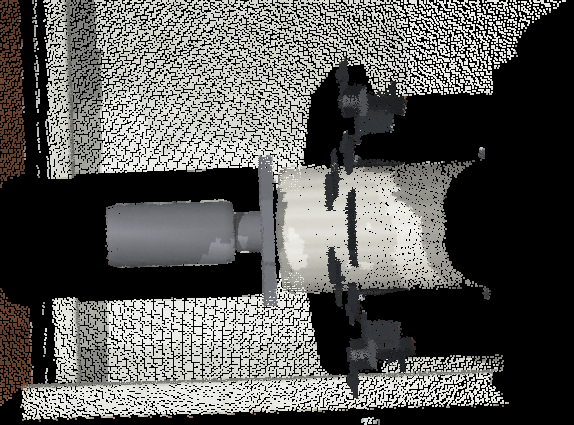

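The roller is held straight, with handle end at col 106 (y≈0.1376) and guard at col 262. This matches the original within ~1 mm; shifting x by +1.5 mm and lowering.

```bash
python3 -m inch '[[[0,0.0015,0.03],[0,0,0],0.45],[[0,0,0.03],[0,0,0],0.45],[[0,0,0.025],[0,0,0],0.45],[[0,0,0.010],[0,0,0],0.45],[[0,0,0],[0,0,0],0.45],[[0,0,0],[0,0,0],0.45],[[0,0,0],[0,0,0],0.45],[[0,0,0],[0,0,0],0.45]]'|grep -E "pos|t_force"; python3 -m inch '[[[0,0,0.002],[0,0,0],0.45],[[0,0,0],[0,0,0],0.45],[[0,0,0],[0,0,0],0.45]]'|grep -E "pos|t_force"; python3 -m inch '[[[0,0,0.0015],[0,0,0],0.45],[[0,0,0],[0,0,0],0.45],[[0,0,0],[0,0,0],0.45]]'|grep -E "pos|t_force"
```

```text
tool_pos: [0.5631, 0.0298, 0.0696]
contact_force: [0.2, 0.8, -0.0]
tool_pos: [0.5619, 0.0299, 0.0659]
contact_force: [-0.4, 0.0, -1.4]
tool_pos: [0.5618, 0.0299, 0.0642]
contact_force: [-0.4, -0.1, -1.5]
```

```bash
python3 -m inch '[[[0,0,0.0015],[0,0,0],0.45],[[0,0,0],[0,0,0],0.45]]'|grep -E "pos|t_force"; python3 -m inch '[[[0,0,0.001],[0,0,0],0.45],[[0,0,0],[0,0,0],0.45]]'|grep -E "pos|t_force"
```

```text
tool_pos: [0.5622, 0.0299, 0.0633]
contact_force: [-0.6, 0.7, 1.5]
tool_pos: [0.5622, 0.0299, 0.0632]
contact_force: [-4.1, -0.3, 7.7]
```

```bash
python3 -m inch '[[[0,0,-0.001],[0,0,0],0.9],[[0,0,0],[0,0,0],0.9],[[0,0,0],[0,0,0],0.9],[[0,0,-0.03],[0,0,0],0.95],[[0,0,-0.04],[0,0,0],1],[[0,0.01,-0.045],[0,0,0],1],[[-0.015,0.025,-0.045],[0,0,0],1],[[-0.015,0.025,-0.03],[0,0,0],1]]'>/dev/null; python3 -m inch '[[[0,0,0],[0,0,0],1],[[0,0,0],[0,0,0],1]]'
python3 - <<'E'
from h import *
im,d,W1=cloud("wrist");W0=np.load("wrist0.npy")
print(manip.state()["tool_pos"])
for W in(W0,W1):
    def box(x0,x1,y0,y1,z0,z1):
        return W[(W[...,0]>x0)&(W[...,0]<x1)&(W[...,1]>y0)&(W[...,1]<y1)&(W[...,2]>z0)&(W[...,2]<z1)]
    def rep(n,P): print(n,len(P),[np.round(v,1) for v in cv2.minAreaRect((P[:,:2]*1000).astype(np.float32))])
    rep("back",box(.52,.60,-.165,-.03,.052,.0635));rep("ridge",box(.52,.60,-.165,-.03,.073,.09))
    for a in(0.,.02,.04):
        q=box(.52,.61,a,a+.01,.05,.09);A=np.c_[2*q[:,0],2*q[:,2],np.ones(len(q))];s=np.linalg.lstsq(A,q[:,0]**2+q[:,2]**2,rcond=None)[0];print(a+.005,np.round(s[:2],4))
    q=box(.525,.6,-.03,.16,.05,.09);print("roll y",q[:,1].min(),q[:,1].max())
    q=box(.535,.58,.08,.155,.047,.07);rep("handle",q)
    rep("bar",box(.447,.463,-.1,.06,.027,.045))
t,_=topmap([W1],[im],.42,.72,-.25,.22,.0006);save("top7.png",t)
E
```

```text
time: 39.2
tool_pos: [0.6216, 0.0028, 0.25]
tool_rot: [0.0, 0.694, 0.72, 0.0]
contact_force: [-0.1, 0.0, -1.6]
gripper_width: 0.997
grasp_force: 0.0
[0.62040093 0.00317526 0.24820002]
back 2142 [array([564.3, -95.9]), array([ 57. , 120.4]), np.float64(1.9)]
ridge 1608 [array([564.5, -95.3]), array([29.9, 89.5]), np.float64(2.7)]
0.005 [0.5619 0.0485]
0.025 [0.5611 0.0488]
0.045 [0.5603 0.049 ]
roll y -0.01960153081849879 0.138645266176075
handle 1177 [array([558.2, 109.3]), array([26.1, 58.8]), np.float64(2.3)]
bar 880 [array([454.6, -23.6]), array([138.6,  15.2]), np.float64(89.9)]
back 2147 [array([563.1, -93.6]), array([ 56.7, 119.7]), np.float64(1.9)]
ridge 1565 [array([563.3, -94. ]), array([28.7, 88.7]), np.float64(1.9)]
0.005 [0.5608 0.0477]
0.025 [0.5599 0.0469]
0.045 [0.5591 0.0473]
roll y -0.017607662528278344 0.14036183512208802
handle 1238 [array([557. , 110.4]), array([25.8, 59.5]), np.float64(2.3)]
bar 882 [array([455.1, -23.1]), array([ 15.9, 140. ]), np.float64(0.1)]
```

View pics/top7.png

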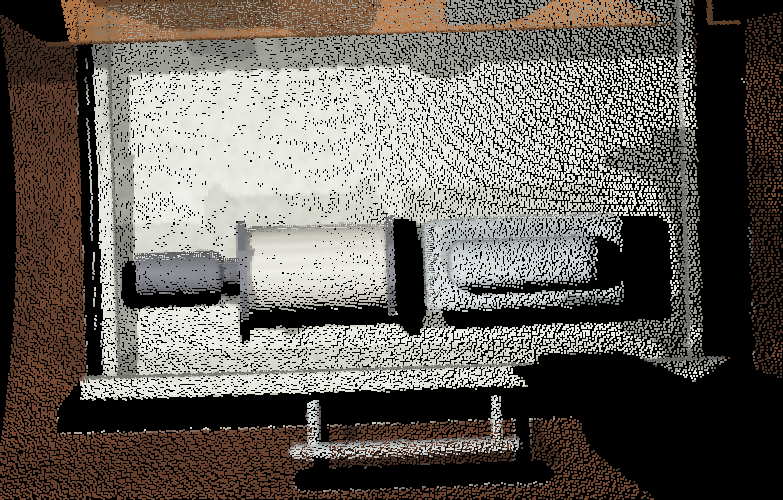

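Picture: roller (243–398, 265) and brush (425–625, 265) are back in place within ~1.5 mm; handle bar at (406,450). Now closing the fingers and going down in front of the bar.

```bash
python3 -m inch '[[[-0.0042,-0.0394,0],[0,0,0],0],[[-0.0042,-0.0394,0],[0,0,0],0],[[-0.0042,-0.0394,0],[0,0,0],0],[[-0.0042,-0.0394,0],[0,0,0],0],[[-0.0042,-0.0394,0],[0,0,0],0],[[0,0,0],[0,0,0],0],[[0,0,0],[0,0,0],0],[[0,0,0],[0,0,0],0]]';python3 -m inch '[[[0,0,0.04],[0,0,0],0],[[0,0,0.04],[0,0,0],0],[[0,0,0.04],[0,0,0],0],[[0,0,0.04],[0,0,0],0],[[0,0,0],[0,0,0],0],[[0,0,0],[0,0,0],0],[[0,0,0],[0,0,0],0]]'
```

```text
time: 40.05
tool_pos: [0.425, -0.0247, 0.2487]
tool_rot: [-0.001, 0.694, 0.72, -0.0]
contact_force: [-0.3, 1.4, 0.7]
gripper_width: 0.0
grasp_force: 0.0
time: 40.75
tool_pos: [0.4272, -0.0254, 0.0922]
tool_rot: [0.002, 0.694, 0.72, 0.001]
contact_force: [0.1, -0.7, -0.2]
gripper_width: -0.002
grasp_force: 0.0
```

```bash
python3 -m inch '[[[0,-0.005,0.015],[0,0,0],0],[[0,0,0.02],[0,0,0],0],[[0,0,0.010],[0,0,0],0],[[0,0,0],[0,0,0],0],[[0,0,0],[0,0,0],0],[[0,0,0],[0,0,0],0]]';python3 -m inch '[[[0,0.002,0],[0,0,0],0],[[0,0.003,0],[0,0,0],0],[[0,0.003,0],[0,0,0],0],[[0,0,0],[0,0,0],0],[[0,0,0],[0,0,0],0]]'; python3 -m inch '[[[0,0.002,0],[0,0,0],0],[[0,0.002,0],[0,0,0],0],[[0,0.002,0],[0,0,0],0],[[0,0,0],[0,0,0],0],[[0,0,0],[0,0,0],0]]'
```

```text
time: 41.35
tool_pos: [0.4213, -0.0255, 0.0462]
tool_rot: [0.001, 0.694, 0.72, 0.001]
contact_force: [-0.3, 0.1, -0.2]
gripper_width: -0.003
grasp_force: 0.0
time: 41.85
tool_pos: [0.4282, -0.0249, 0.0447]
tool_rot: [-0.0, 0.694, 0.72, -0.0]
contact_force: [0.4, -0.1, 0.2]
gripper_width: 0.001
grasp_force: 0.0
time: 42.35
tool_pos: [0.4341, -0.0247, 0.0447]
tool_rot: [-0.0, 0.694, 0.72, -0.0]
contact_force: [0.9, -0.7, 0.4]
gripper_width: -0.001
grasp_force: 0.0
```

```bash
python3 -m inch '[[[0,0.002,0],[0,0,0],0],[[0,0.002,0],[0,0,0],0],[[0,0.002,0],[0,0,0],0],[[0,0.002,0],[0,0,0],0],[[0,0.002,0],[0,0,0],0],[[0,0.003,0],[0,0,0],0],[[0,0.004,0],[0,0,0],0],[[0,0.005,0],[0,0,0],0]]'; python3 -m inch '[[[0,0.005,0],[0,0,0],0],[[0,0.006,0],[0,0,0],0],[[0,0.006,0],[0,0,0],0],[[0,0.006,0],[0,0,0],0],[[0,0.006,0],[0,0,0],0],[[0,0.006,0],[0,0,0],0],[[0,0.006,0],[0,0,0],0],[[0,0.006,0],[0,0,0],0]]'
```

```text
time: 43.15
tool_pos: [0.4546, -0.024, 0.0445]
tool_rot: [-0.002, 0.694, 0.72, -0.002]
contact_force: [-6.6, -0.8, 4.6]
gripper_width: -0.001
grasp_force: 3.3
time: 43.95
tool_pos: [0.5017, -0.0225, 0.0445]
tool_rot: [-0.002, 0.694, 0.72, -0.002]
contact_force: [-6.3, -2.2, 5.0]
gripper_width: -0.004
grasp_force: 3.4
```

```bash
python3 -m inch '[[[0,0.006,0],[0,0,0],0],[[0,0.006,0],[0,0,0],0],[[0,0.006,0],[0,0,0],0],[[0,0.006,0],[0,0,0],0],[[0,0.006,0],[0,0,0],0],[[0,0.006,0],[0,0,0],0],[[0,0.006,0],[0,0,0],0],[[0,0.006,0],[0,0,0],0]]'|grep -E "pos|t_force"; python3 -m inch '[[[0,0.006,0],[0,0,0],0],[[0,0.006,0],[0,0,0],0],[[0,0.006,0],[0,0,0],0],[[0,0.006,0],[0,0,0],0],[[0,0.006,0],[0,0,0],0],[[0,0.006,0],[0,0,0],0],[[0,0.006,0],[0,0,0],0],[[0,0.006,0],[0,0,0],0]]'|grep -E "pos|t_force"; python3 -m inch '[[[0,0.005,0],[0,0,0],0],[[0,0.005,0],[0,0,0],0],[[0,0.004,0],[0,0,0],0],[[0,0.003,0],[0,0,0],0],[[0,0.002,0],[0,0,0],0],[[0,0.002,0],[0,0,0],0]]'|grep -E "pos|t_force"
```

```text
tool_pos: [0.5497, -0.021, 0.0445]
contact_force: [-6.8, -2.4, 4.9]
tool_pos: [0.5977, -0.0194, 0.0445]
contact_force: [-6.7, -2.5, 4.9]
tool_pos: [0.6187, -0.0187, 0.0445]
contact_force: [-5.7, -2.8, 4.1]
```

```bash
python3 -m inch '[[[0,0.002,0],[0,0,0],0],[[0,0.002,0],[0,0,0],0],[[0,0.002,0],[0,0,0],0],[[0,0.002,0],[0,0,0],0]]'|grep -E "pos|t_force"; python3 -m inch '[[[0,0.002,0],[0,0,0],0],[[0,0.002,0],[0,0,0],0]]'|grep -E "pos|t_force"
```

```text
tool_pos: [0.6266, -0.0185, 0.0445]
contact_force: [-5.7, -3.4, 4.9]
tool_pos: [0.6306, -0.0184, 0.0445]
contact_force: [-6.1, -1.5, 3.8]
```

```bash
python3 -m inch '[[[0,0.002,0],[0,0,0],0],[[0,0.002,0],[0,0,0],0]]'|grep -E "pos|t_force"; python3 -m inch '[[[0,0.002,0],[0,0,0],0],[[0,0.002,0],[0,0,0],0]]'|grep -E "pos|t_force"; python3 -m inch '[[[0,0.002,0],[0,0,0],0],[[0,0,0],[0,0,0],0]]'|grep -E "pos|t_force"; python3 -m inch '[[[0,0.0015,0],[0,0,0],0],[[0,0,0],[0,0,0],0]]'|grep -E "pos|t_force"
```

```text
tool_pos: [0.6345, -0.0182, 0.0445]
contact_force: [-10.1, -3.4, 5.7]
tool_pos: [0.6351, -0.0182, 0.0444]
contact_force: [-24.5, -4.2, 18.6]
tool_pos: [0.6352, -0.0182, 0.0444]
contact_force: [-28.2, -3.0, 21.2]
tool_pos: [0.6354, -0.0182, 0.0444]
contact_force: [-33.4, -4.9, 25.5]
```

```bash
python3 -m inch '[[[0,-0.008,0],[0,0,0],0],[[0,-0.02,0],[0,0,0],0],[[0,-0.03,0],[0,0,0],0],[[0,-0.03,-0.02],[0,0,0],0],[[0,0,-0.04],[0,0,0],0],[[0,0,-0.04],[0,0,0],0],[[0,0,-0.04],[0,0,0],0],[[0,0,0],[0,0,0],0]]'
python3 - <<'E'
from h import *
im,d,W=cloud("wrist");im2,_,W2=cloud("scene");im3,_,_=cloud("side")
t,_=topmap([W],[im],.5,.85,-.25,.22,.0012,.2)
P=W[(abs(W[...,0]-.655)<.012)&(abs(W[...,1]+.017)<.07)&(W[...,2]>.026)&(W[...,2]<.045)];print(len(P),np.percentile(P[:,0],[2,50,98]),np.percentile(P[:,1],[1,99]))
c=np.zeros((600,800,3),np.uint8);c[:t.shape[0],:t.shape[1]]=t;c[300:600,:400]=cv2.resize(im2,(400,300));c[300:600,400:]=cv2.resize(im3,(400,300));save("fin.png",c)
E
```

```text
time: 48.35
tool_pos: [0.5595, -0.021, 0.1926]
tool_rot: [0.006, 0.694, 0.72, 0.004]
contact_force: [-0.1, 0.8, 0.6]
gripper_width: -0.002
grasp_force: 0.0
1562 [0.64334845 0.64888239 0.66463888] [-0.08315148  0.05040618]
```

View pics/fin.png

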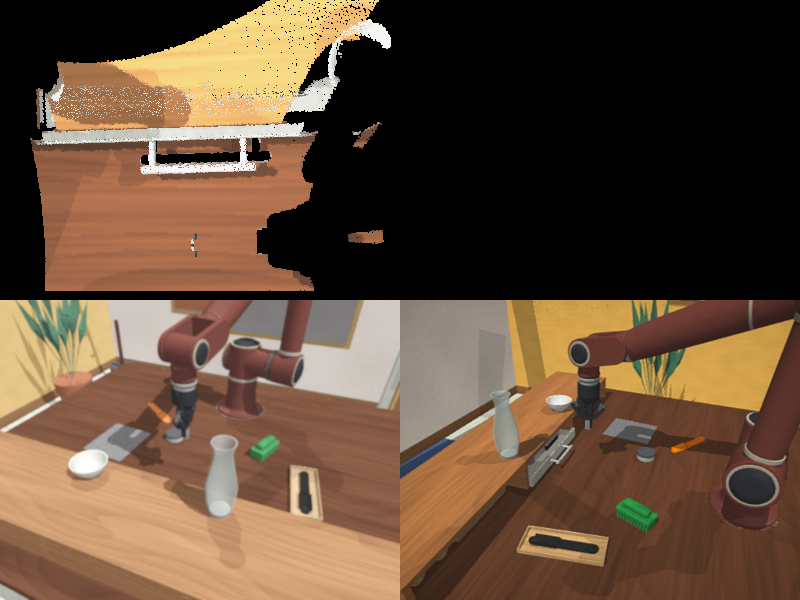

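The picture shows the pull-out tray closed against the credenza (panel at ~(170,132)), the horn in the valet, and the vase, bowl and tin standing untouched.

```bash
python3 -m inch '[[[0,0,0],[0,0,0],0],[[0,0,0],[0,0,0],0],[[0,0,0],[0,0,0],0]]'|head -1; python3 -c "from plant import manip; print(manip.job_done())"
```

```text
time: 48.8
the job is handed in; nothing more can be done
None
```

Done and handed in at about 49 s: the horn lies lengthwise in the middle of the valet tray, the brush and lint roller went back to within about 2 mm of their spots, the pull-out tray is pushed home by its handle, and the vase, bowl and tin look undisturbed.

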